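# Refit the gas-ring knob and hold it pressed in

## Task

Pick up the loose red cooker knob from the rubber mat, turn it so that its white pointer matches the flat of the D-shaped spindle on the gas ring, and push it onto the spindle until it is fully home. Then press the knob all the way down against the spindle's spring and keep it pressed, as one does to hold the safety valve open: finish with the gripper still on the knob, pushing. Leave the green bowl, the white colander and the aluminium tier tin where they stand.

Things in the scene. Friction and masses are not known exactly. Their poses are not given: they have to be found in the camera images.
- knob: Loose red round knob, 44 mm across, 42 mm high, about 70 g, mouth down on the mat. Origin: centre of its underside; z up. Upper 22 mm: solid round grip, to be gripped at any heading. Below: a D-shaped bore open downward, 18 mm across the round, 20 mm deep, key flat 5 mm from the axis on the knob's own +x side. A white pointer line on top, from near the axis to the rim, shows +x.
- knob_pointer (a point): The outer end of the white pointer on top of the knob: 22 mm from the knob's axis along its +x, 42 mm above its underside. The pointer must end up over the spindle's flat.
- spindle_tip (a point): Top centre of the upright brass D-spindle on the cooker's ledge nearest the robot: 16 mm across the round, flat 4 mm from the axis facing the point's own +x (level, any heading); a white mark on the black collar (36 mm across, 24 mm below the tip) is on the flat's side. Top 4 mm tapered 2 mm. z up. The tip is 36 mm above the cooker's top, 111 mm above the counter, and moves as pressed.
- spindle (a joint): How far the spindle is pushed down, m: 0 out, 0.008 fully in (hard stop). Spring: 4.5 N to start, 12 N at the stop. The spindle cannot turn. Knob clearance is 1 mm all round, about 10 degrees of turn. Fully home, the bore's roof rests on the tip: the knob's underside is 20 mm below the tip; a knob turned wrong stays up on top of the tip.
- cooker: Steel gas ring, fixed, 320 x 280 mm, 75 mm high; origin at the centre of its underside on the counter. The spindle's axis is 105 mm from the origin along the cooker's own -x, mid-width. Burner and four black pan-support bars, up to 18 mm above the steel top, lie round a point 45 mm along +x and stay at least 45 mm from the spindle's axis.
- mat: Black rubber mat, fixed, 440 (x) x 300 (y) x 4 mm; origin at the centre of its underside on the work surface; the knob and the tier tin stand on it.
- bowl: Glazed green clay bowl, 156 mm across, 65 mm high, loose; origin at the centre of its underside. To be left alone.
- colander: White plastic colander, 160 mm across, 70 mm high, loose; origin at the centre of its underside. To be left alone.
- tier_tin: Round aluminium tin of two stacked tiers with a lid, about 115 mm across and 102 mm high, loose; origin at the centre of its underside, on the mat. To be left alone.
Not all that is in view belongs to the job. Of the things that look like the knob, take the one that is nearest to the robot's base at the start.

How it is judged:
By the outcome, as a careful person would: the job done as asked, in the order asked, and still so for the second after the job is handed in, while the arm keeps its last pose, push and grip.
It also fails if it takes over 45 s, if anything falls off the work surface, if the arm or the gripper's body presses on something with over 40 N, if the wrist force passes 120 N, or if a joint passes its speed limit or range.

## Robot

A 6-joint arm with a two-finger parallel gripper is mounted at the origin on the work surface. World frame = base frame: x ahead of the robot, y to its left, z up, the work surface at z = 0. Lengths are in m, angles in rad, forces in N, time in s.
With the tool pointing down it reaches from about 0.275 to 0.75 m from the base axis. Payload 10.2 kg.
Tool frame: the origin (TCP) lies on the mounting face of the last link; the fingertips stand 166 mm ahead of it and the grasp point (between the pads) lies 147 mm ahead of it; z points along the fingers, x is the direction in which the jaws open and shut, and the axes are right-handed (so a half turn about z gives the same grasp; the last joint's range is limited). The gripper opens to 88 mm and grips with 3 to 60 N. Pads are 18 mm wide; open, the fingers measure 123 mm over their backs; the gripper's body (75 mm by 187 mm) begins 45 mm behind the grasp point.
Start: joints at [0.969, 0.313, 1.498, -0, 1.331, -0.223], TCP at [0.194, 0.488, 0.405] pointing down, gripper open.
Joint ranges: [-2.94, 2.94], [-0.97, 2.17], [0.19, 2.56], [-1.23, 4.37], [0.02, 3.11], [-2.88, 2.88]. Speed limits (rad/s): [2.39, 2.39, 3.01, 3.14, 3.14, 3.14].

## Interface

Orientations are given as a 3x3 rotation matrix whose columns are the frame's x, y, z axes.
In Python, from workcell import manip gives the robot as it stands. Calls block until the motion is done:
- manip.movep(position, orientation): joint-space move of the TCP to a pose.
- manip.move_l(position, ori=None, vel=0.15, threshold=None): straight line of the TCP; ori=None keeps the orientation; vel is the mean speed in m/s. With threshold (N) it stops when the force on the tool has changed by that much, and returns True; else False.
- manip.move_joints(angles): joint-space move.
- manip.gripper_to(opening, force=None): finger opening in m; force is the grip in N (None keeps the last); returns when the fingers have stopped.
- manip.hold(seconds).
- manip.solve_ik(position, orientation): joint angles nearest the present ones, or None.
- manip.read_state(): the state.
- manip.grab_frame(name): name is "scene" or "side" or "wrist"; returns a dict with "frame" (420x560x3 uint8, red, green, blue), "depth" (420x560 float32, m along the optical axis (not along the pixel's ray), 0 where there is no reading), "fx", "fy", "cx", "cy" (pixels), "k1" (the pictures are not rectified: a ray, as slopes to the right and down, at radius r is drawn at 1 + k1 r^2 times it, then the intrinsics apply), "eye" and "rotation" of the camera in the world. Camera axes: x right, y down, z forward; pixel columns grow to the right and rows downward; lengths in m; the calibration is good to about 2 mm. A picture is of the moment at which its call begins.
A pose or a line that the arm cannot do raises manip.Unreachable and nothing moves.
- manip.finish_job(): hands the job in, once; it reports no verdict.
The state is a dict: "clock": time; "joints": joint angles; "qvel": joint speeds; "tau": joint torques, N m; "eef_pos": TCP position; "orientation": TCP orientation; "wrist_force": force on the tool from outside, world axes, zero at the start; "moment": the same for the moment, N m; "grip_width": finger opening in m.
Only numpy, scipy, OpenCV 4.12 (cv2) and the standard library are available. Lean on these libraries where they do the work, as an engineer would, in place of code of your own. Each camera call takes 0.05 s, during which the arm holds its last target.

## Working session

There is one attempt and no reset: what is moved stays moved. The work goes in short steps, each a Python script; the robot and the scene stay as the last script left them, time stands still between calls to the robot, and variables do not carry over. Pictures are saved under pics/ and viewed, and the job is handed in when it is done.

```bash
ls; mkdir -p pics
cat > h.py <<'E'
import numpy as np, cv2, pickle
from workcell import manip
def snap(name,tag):
    f=manip.grab_frame(name); pickle.dump(f,open(f'{tag}.pkl','wb'))
    cv2.imwrite(f'pics/{tag}.png',f['frame'][:,:,::-1]); return f
def load(tag): return pickle.load(open(f'{tag}.pkl','rb'))
def ray(f,u,v):
    d=np.array([[[ (u-f['cx'])/f['fx'],(v-f['cy'])/f['fy'] ]]],float)
    x,y=d[0,0]; r=np.hypot(x,y); s=r
    for _ in range(30): s=r/(1+f['k1']*s*s)
    k=s/r if r>0 else 1
    return np.array([x*k,y*k,1.])
def atz(f,u,v,z):
    w=np.array(f['rotation'])@ray(f,u,v); e=np.array(f['eye']); return e+w*(z-e[2])/w[2]
def atd(f,u,v):
    d=f['depth'][int(round(v)),int(round(u))]
    return np.array(f['eye'])+np.array(f['rotation'])@ray(f,u,v)*d
def crop(f,u0,v0,u1,v1,k,out):
    cv2.imwrite(f'pics/{out}.png',cv2.resize(f['frame'][v0:v1,u0:u1,::-1],None,fx=k,fy=k,interpolation=cv2.INTER_CUBIC))
E
python3 - <<'E'
from h import *
for n in ('scene','side','wrist'):
    f=snap(n,n+'0'); print(n,f['eye'],f['rotation'],f['fx'],f['k1'])
s=manip.read_state(); print(s)
E
```

```text
pics
scene [1.23942285 0.40800571 0.87204729] [[-0.47063453  0.60385693 -0.64331948]
 [ 0.88229329  0.32857559 -0.337041  ]
 [ 0.00785453 -0.72621959 -0.68741793]] 417.6656146254239 -0.0049252635286795065
side [-0.04264665 -0.68513146  0.92262654] [[ 0.79357168 -0.42358874  0.43682555]
 [-0.60840598 -0.54142738  0.58025732]
 [-0.00928115 -0.72624306 -0.68737536]] 425.15519675292325 -0.12006336371640493
wrist [0.11652166 0.51854769 0.38336245] [[ 3.69807231e-01  8.81645529e-01  2.93161684e-01]
 [ 9.29108455e-01 -3.50813654e-01 -1.16992559e-01]
 [-3.00844888e-04  3.15643694e-01 -9.48877741e-01]] 317.7979653230097 -0.0463904328569638
{'clock': 0.15, 'joints': array([ 9.68566731e-01,  3.13327785e-01,  1.49821854e+00, -3.45850264e-05,
        1.33099914e+00, -2.23384509e-01]), 'qvel': array([-0.00038801, -0.00032031, -0.00341601, -0.00043553,  0.00058265,
        0.0008237 ]), 'tau': array([ 1.42711615e-03, -4.02300489e+01, -2.52314061e+01,  6.94609503e-02,
        3.44245916e-02, -4.61908792e-05]), 'eef_pos': array([0.1941665 , 0.48775656, 0.40430581]), 'orientation': array([[ 3.69839809e-01,  9.29095395e-01, -5.12061460e-04],
       [ 9.29095064e-01, -3.69840120e-01, -8.04214249e-04],
       [-9.36572628e-04, -1.78323331e-04, -9.99999546e-01]]), 'wrist_force': array([-0.05421162, -0.02091066,  0.20916311]), 'moment': array([-0.04194381,  0.02155252, -0.03031552]), 'grip_width': 0.08844205557619068}
```

View pics/scene0.png

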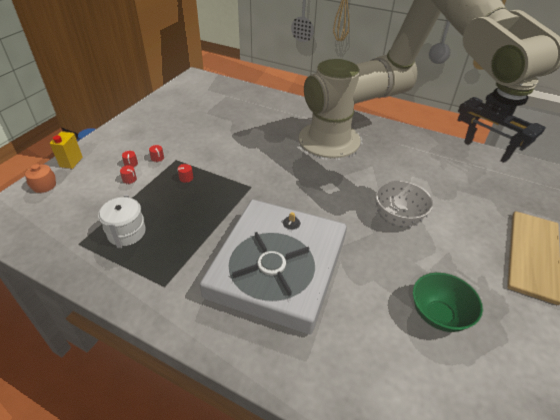

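View pics/side0.png

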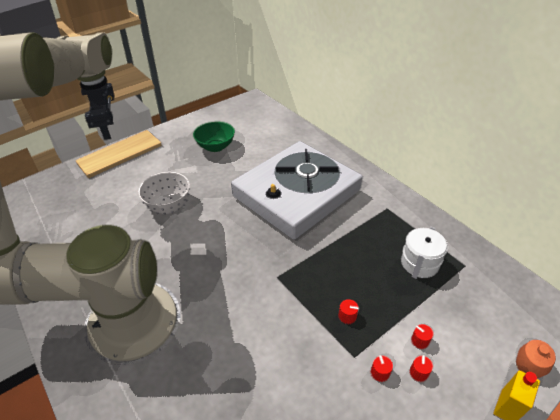

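View pics/wrist0.png

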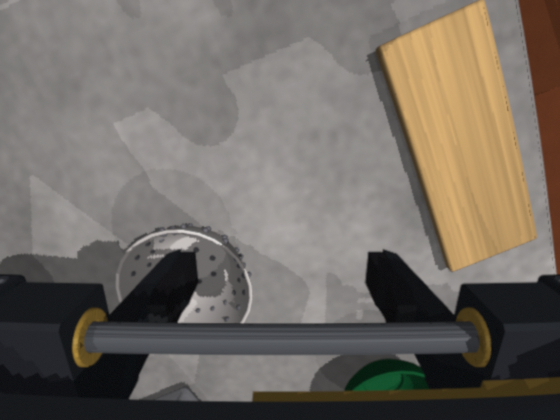

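The red knob on the mat is at side (348,311) and scene (185,173). The three lookalikes stand off the mat. The spindle is at side (273,187) and scene (292,218). Next I'll enlarge these areas.

Run:
```python
from h import *
a=load('side0'); b=load('scene0')
crop(a,325,290,375,330,8,'c1'); crop(a,250,170,300,210,8,'c2'); 
crop(b,165,155,215,195,8,'c3'); crop(b,270,200,320,240,8,'c4')
im=[cv2.imread(f'pics/c{i}.png') for i in (1,2,3,4)]
cv2.imwrite('pics/c.png',np.vstack([np.hstack(im[:2]),np.hstack(im[2:])])[:, :])
for u,v in ((348,305),(381,366),(421,364),(423,333)): 
    p=atz(a,u,v,.045); print(u,v,p,np.hypot(*p[:2]))
```

```text
348 305 [ 0.44024801 -0.31697647  0.045     ] 0.5424872301516477
381 366 [ 0.38632608 -0.47867427  0.045     ] 0.6151234818532226
421 364 [ 0.45893378 -0.532213    0.045     ] 0.7027594830958177
423 333 [ 0.52354862 -0.48398724  0.045     ] 0.7129844298362349
```

View pics/c.png

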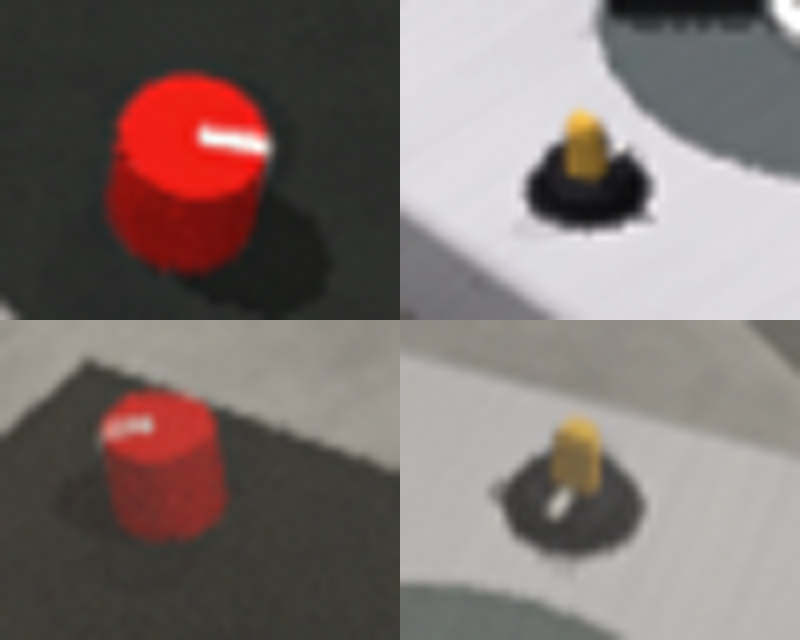

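Crop c shows the pointer at side (350–359, 306–308), and the collar's white mark at scene about (290,223). I'll compute rough poses and move the wrist camera over the spindle for an accurate mark heading.

Run:
```python
from h import *
a=load('side0'); b=load('scene0')
P=lambda f,u0,v0,x,y,z: atz(f,u0+x/8-.5+.0625,v0+y/8-.5+.0625,z)
kc=P(a,325,290,193,136,.046); ko=P(a,325,290,270,147,.046); ki=P(a,325,290,200,133,.046)
print('side knob',kc,ko,ki,np.degrees(np.arctan2(*(ko-ki)[[1,0]])))
kc=P(b,165,155,159,427-320,.046); ko=P(b,165,155,103,434-320,.046); ki=P(b,165,155,152,425-320,.046)
print('scene knob',kc,ko,ki,np.degrees(np.arctan2(*(ko-ki)[[1,0]])))
print('tip side',P(a,250,170,182,118,.111),'scene',P(b,270,200,178,103,.111))
print('mark',P(b,270,200,168,168,.087),P(b,270,200,150,198,.087),'collar',P(b,270,200,172,180,.087))
# wrist cam offset in tool frame
f=load('wrist0'); s=manip.read_state(); R=s['orientation']
print(R.T@(f['eye']-s['eef_pos']), R.T@f['rotation'])
```

```text
side knob [ 0.43787256 -0.32171465  0.046     ] [ 0.45346676 -0.3391749   0.046     ] [ 0.44029803 -0.32225961  0.046     ] -52.0988483881156
scene knob [ 0.4355254  -0.32035559  0.046     ] [ 0.44980843 -0.33714643  0.046     ] [ 0.43581489 -0.32357187  0.046     ] -44.129293183325224
tip side [0.52215652 0.09855694 0.111     ] scene [0.51702221 0.09586758 0.111     ]
mark [0.52362386 0.09658406 0.087     ] [0.53888921 0.09746063 0.087     ] collar [0.52800052 0.10018165 0.087     ]
[-8.86510628e-05 -8.35235257e-02  2.09583398e-02] [[ 9.99999797e-01 -1.67243579e-04  6.14345131e-04]
 [-3.53338372e-05  9.48821479e-01  3.15812920e-01]
 [-6.35721538e-04 -3.15812878e-01  9.48821280e-01]]
```

```bash
cat >> h.py <<'E'
def down(a):
    c,s=np.cos(a),np.sin(a); return np.array([[c,s,0],[s,-c,0],[0,0,-1.]])
E
python3 - <<'E'
from h import *
manip.movep([.521,.098,.33],down(0))
f=snap('wrist','w1'); s=manip.read_state(); print(s['clock'],s['eef_pos'],s['wrist_force'])
a=f['frame'][:,:,::-1]
crop(f,200,150,360,270,5,'w1c')
E
```

```text
2.0667 [0.52081185 0.0988269  0.33013067] [0.07695125 0.35765852 0.32182955]
```

View pics/w1c.png

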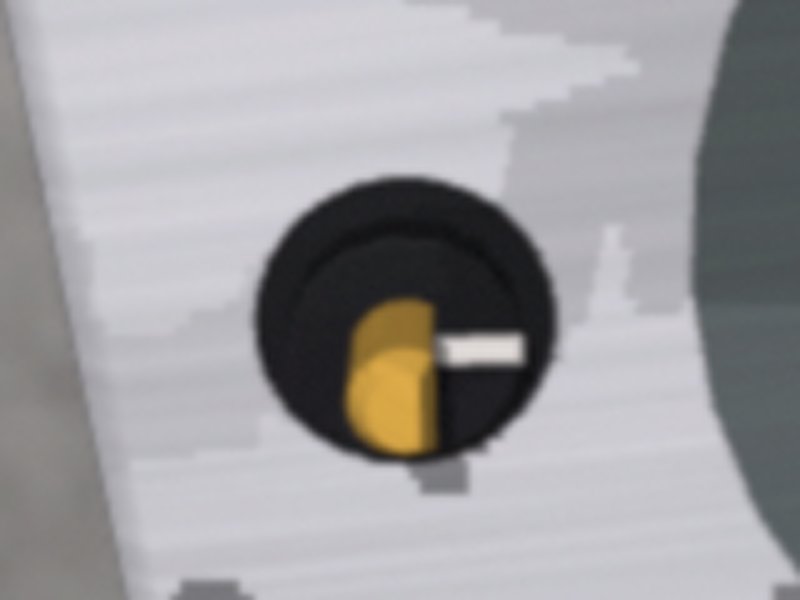

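View pics/w1.png

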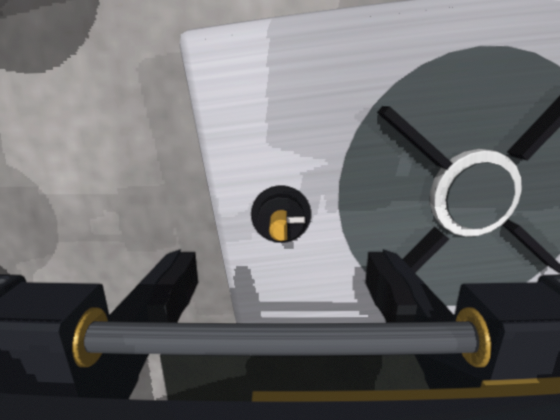

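In w1c the mark runs from crop (440,350) to (524,350), which is full-frame (288–305, 219.5). The flat edge is vertical at crop x≈436, and the tip centre is near (400,400). I'll convert these.

Run:
```python
from h import *
f=load('w1')
P=lambda x,y,z: atz(f,200+x/5-.4,150+y/5-.4,z)
a,b=P(440,350,.087),P(524,350,.087); print('mark',a,b,np.degrees(np.arctan2(*(b-a)[[1,0]])))
for z in(.111,.107):
  print('tip left',P(346,400,z),'right',P(437,400,z),'bottom',P(404,455,z),'top',P(404,347,z))
print('edge line', P(436,380,.111),P(436,440,.111))
print('collar', P(290,345,.087),P(525,345,.087),P(407,232,.087),P(407,463,.087))
# depth of tip and spindle column
print(atd(f,280,230),atd(f,279,232),f['depth'][225:245:3,270:292:3])
```

```text
mark [0.52457111 0.09657279 0.087     ] [0.53714507 0.09659049 0.087     ] 0.08066350024185226
tip left [0.51143049 0.09851688 0.111     ] right [0.52371137 0.09853786 0.111     ] bottom [0.51926236 0.09040248 0.111     ] top [0.51925407 0.10617836 0.111     ]
tip left [0.5112609  0.09683998 0.107     ] right [0.52378953 0.09686138 0.107     ] bottom [0.51925077 0.08856187 0.107     ] top [0.51924231 0.10465602 0.107     ]
edge line [0.52355605 0.10144437 0.111     ] [0.52361786 0.09264612 0.111     ]
collar [0.50213685 0.09733381 0.087     ] [0.53727493 0.09739049 0.087     ] [0.51961173 0.11499139 0.087     ] [0.51965378 0.07801524 0.087     ]
[0.51898619 0.09803485 0.11051622] [0.51831018 0.09667626 0.11077431] [[0.22175606 0.2172963  0.21609388 0.21476308 0.21340133 0.21598604
  0.24042091 0.23884606]
 [0.21863933 0.21548705 0.21447201 0.21647288 0.2157033  0.2182938
  0.24100636 0.2415209 ]
 [0.21825321 0.21498644 0.21640666 0.214992   0.21520315 0.21734211
  0.24122019 0.24078508]
 [0.24310121 0.21696328 0.2168298  0.21701595 0.21660553 0.21799184
  0.2431374  0.24240854]
 [0.24391755 0.22107308 0.21606642 0.21827574 0.2167742  0.21845233
  0.24340153 0.24318798]
 [0.2554073  0.2560988  0.24560511 0.21977408 0.21956497 0.24430299
  0.24396072 0.25695097]
 [0.2585736  0.25786856 0.25730008 0.25761175 0.25828588 0.25731465
  0.2576475  0.25705332]]
```

Spindle axis is about (0.5196, 0.0966), with the flat heading about 0°. Next is the knob, viewed at the yaw I'll grasp with.

Run:
```python
from h import *
manip.movep([.437,-.321,.265],down(np.radians(42)))
f=snap('wrist','w2'); s=manip.read_state(); print(s['clock'],s['eef_pos'],s['joints'])
crop(f,200,150,360,270,5,'w2c')
```

```text
3.7083 [ 0.43747408 -0.32029076  0.26515131] [-8.48168239e-01  4.98998847e-01  1.61753272e+00  1.33678275e-04
  1.02488022e+00 -1.58213570e+00]
```

View pics/w2c.png

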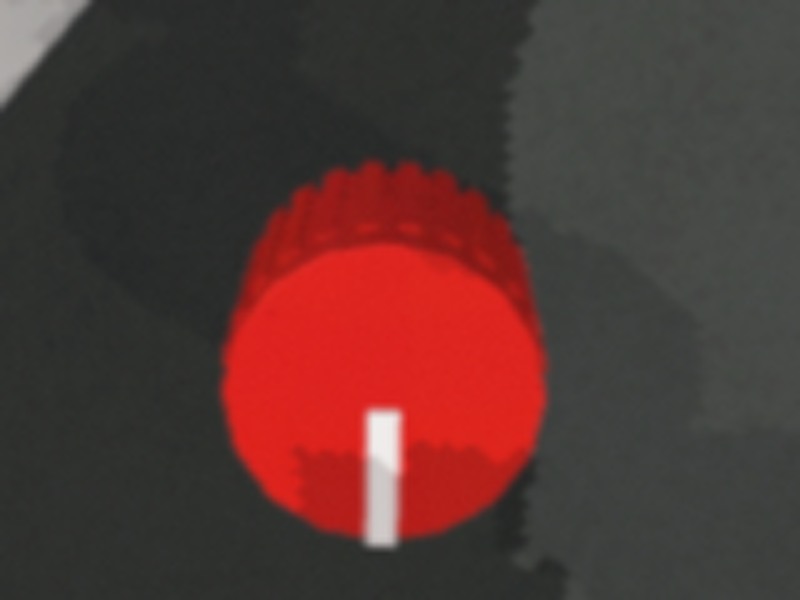

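In w2c the knob top spans crop x 222–547 and y 242–540. The pointer runs from (384,410) to (381,547).

Run:
```python
from h import *
f=load('w2')
P=lambda x,y,z=.046: atz(f,200+x/5-.4,150+y/5-.4,z)[:2]
l,r,t,b=P(222,388),P(547,388),P(384,242),P(384,540)
print((l+r)/2,(t+b)/2,np.linalg.norm(l-r),np.linalg.norm(t-b))
# better: bright red top mask -> world circle fit
im=f['frame'].astype(int); m=((im[...,0]>205)&(im[...,1]<60)|(im[...,0]>170)&(im[...,1]<45)&(np.arange(420)[:,None]>235)).astype(np.uint8)
c=max(cv2.findContours(m,0,cv2.CHAIN_APPROX_NONE)[0],key=cv2.contourArea)[:,0]
w=np.array([atz(f,u,v,.046)[:2] for u,v in c])
(x,y),rad=cv2.minEnclosingCircle(w.astype(np.float32)*1000); print('circ',x,y,rad)
i,o=P(384,410),P(381,547); C=np.array([x,y])/1000
A=lambda d:np.degrees(np.arctan2(d[1],d[0]))
print(i,o,A(o-i),A(o-(l+r)/2),A(o-C),np.linalg.norm(o-C))
print('z',[atd(f,u,v)[2] for u,v in((270,215),(280,220),(285,210))])
```

```text
[ 0.43340945 -0.32131634] [ 0.43412191 -0.3222119 ] 0.04375891611626365 0.04339101323360384
circ 434.0290222167969 -322.1542663574219 21.30746078491211
[ 0.43549464 -0.32374793] [ 0.44898415 -0.33949268] -49.41125567229451 -49.40781981469985 -49.22080608597059 0.02289708617311239
z [np.float64(0.044817919333121625), np.float64(0.04522081192304367), np.float64(0.04555598285255996)]
```

Run:
```python
from h import *
a=np.radians(-49.3+90); R=down(a)
manip.movep([.434,-.322,.24],R)
s=manip.read_state(); print(s['clock'],s['eef_pos'],np.degrees(np.arctan2(s['orientation'][1,0],s['orientation'][0,0])))
print(manip.move_l([.434,-.322,.186],R,vel=.1,threshold=15))
s=manip.read_state(); print(s['eef_pos'],s['wrist_force'])
manip.gripper_to(.0,50)
s=manip.read_state(); print(s['grip_width'],s['wrist_force'],s['eef_pos'])
manip.move_l([.434,-.322,.24],R,vel=.1)
manip.hold(.2)
f=snap('wrist','w3'); s=manip.read_state(); print(s['clock'],s['grip_width'],s['eef_pos'],s['wrist_force'])
```

```text
3.9583 [ 0.43412361 -0.32136862  0.23943984] 40.76330189113705
False
[ 0.43421125 -0.3221777   0.18665423] [ 0.37354282  0.29917782 -0.19913511]
0.042763137351369634 [0.09794712 0.68213098 0.37589542] [ 0.4340106  -0.32201781  0.18604259]
6.35 0.04292154663146681 [ 0.43395347 -0.32194499  0.23948891] [-0.47794435 -0.42911125 -0.27227163]
```

View pics/w3.png

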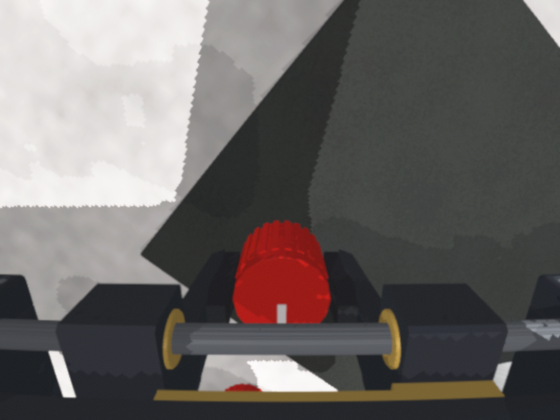

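In w3 the knob is held between the pads, with its top spanning columns 233–329 and the pointer vertical at column 281. I'll check its offset in the tool, then carry it above the spindle.

Run:
```python
from h import *
f=load('w3'); s=manip.read_state(); R=s['orientation']
crop(f,220,210,340,330,5,'w3c')
zt=s['eef_pos'][2]-.140
for u,v in((233,295),(329,295),(281,258),(281,306),(281,324)):
    p=atz(f,u,v,zt); print(u,v,R.T@(p-s['eef_pos']))
# move over spindle
manip.movep([.5196,.0966,.33],down(np.pi/2)); manip.move_l([.5196,.0966,.275],vel=.1); manip.hold(.2)
s=manip.read_state(); print(s['clock'],s['eef_pos'],s['wrist_force'],s['orientation'][:,0])
a=snap('side','s4'); b=snap('scene','c4b')
crop(a,240,140,320,200,5,'s4c'); crop(b,250,160,330,220,5,'c4c')
cv2.imwrite('pics/v4.png',np.hstack([cv2.imread('pics/s4c.png'),cv2.imread('pics/c4c.png')]))
```

```text
233 295 [-0.02162002 -0.00254456  0.14000301]
329 295 [ 0.02040187 -0.00253795  0.1400023 ]
281 258 [-0.00060277 -0.0206828   0.14002103]
281 306 [-0.00061155  0.00312287  0.13999692]
281 324 [-0.00061522  0.01284105  0.13998708]
8.8583 [0.51955599 0.0964828  0.27535491] [-2.8938903  -2.70347434 -0.81867296] [-5.19075658e-05  9.99999926e-01 -3.80774855e-04]
```

View pics/v4.png

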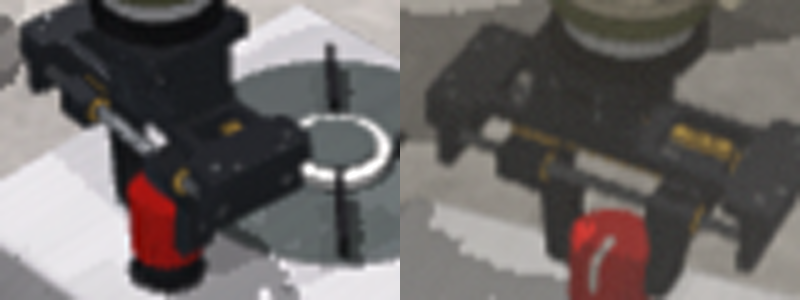

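View pics/w3c.png

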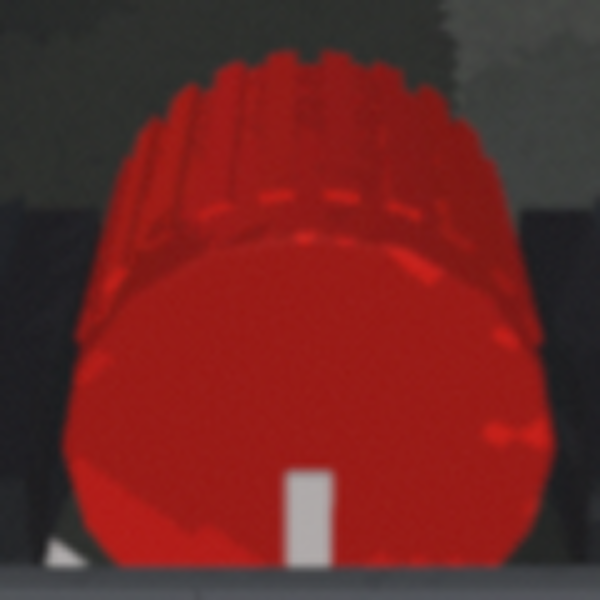

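The numbers show I lowered further than I meant to. At TCP z=0.275 the underside is at 0.093, so the knob has gone about 18 mm down over the spindle. It met almost no vertical force and about 4 N sideways. I'll confirm that with depth and relieve the side load before pressing.

Run:
```python
from h import *
b=load('c4b')
for u,v in((370/1,203),(366,206)): pass
for x,y in((185,225),(200,222),(235,225),(240,230)):
    u,v=250+x/5,160+y/5; print('knobtop',np.round(atd(b,u,v),4))
# pointer in scene crop (600->local 205,y 238) to (195,290)
for x,y in((207,238),(192,290)): print('ptr',atz(b,250+x/5-.4,160+y/5-.4,.135))
s=manip.read_state(); print(s['wrist_force'],s['moment'])
p=np.array([.5196,.0966,.275])
for d in((-.0005,-.0005),(-.001,-.001)):
    manip.move_l(p+[d[0],d[1],0],vel=.02); manip.hold(.15); s=manip.read_state(); print(d,s['clock'],s['eef_pos'],s['wrist_force'],s['moment'])
a=snap('side','s5');snap('scene','c5'); crop(a,240,150,300,215,9,'s5c'); crop(load('c5'),260,190,320,235,10,'c5c')
```

```text
knobtop [0.5214 0.083  0.1355]
knobtop [0.5136 0.0879 0.1334]
knobtop [0.5092 0.1057 0.1357]
knobtop [0.509  0.1086 0.1333]
ptr [0.52340642 0.09545055 0.135     ]
ptr [0.56106879 0.10541684 0.135     ]
[-2.53260045 -2.45698723 -0.60094078] [-0.38533687  0.43980564 -0.00542384]
(-0.0005, -0.0005) 9.3583 [0.5191912  0.09617316 0.2750992 ] [ 0.60970126  0.10002454 -0.93714883] [ 0.05942844  0.00046138 -0.0158389 ]
(-0.001, -0.001) 9.7583 [0.51860628 0.09562101 0.2750098 ] [-0.32869205 -0.60148793 -0.51553774] [ 0.11880019 -0.0398457  -0.01162509]
```

View pics/s5c.png

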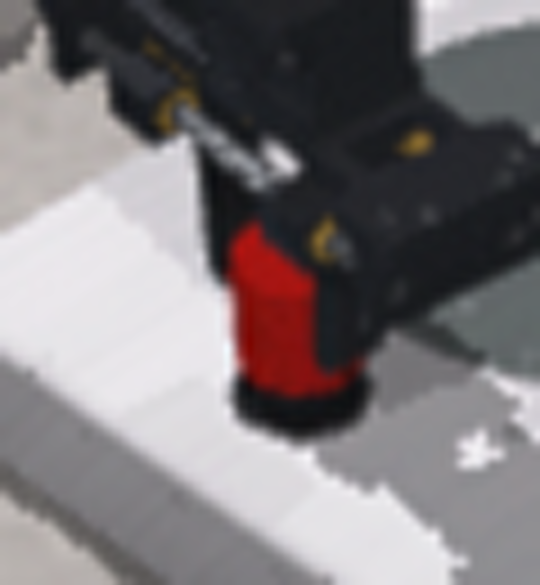

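View pics/c5c.png

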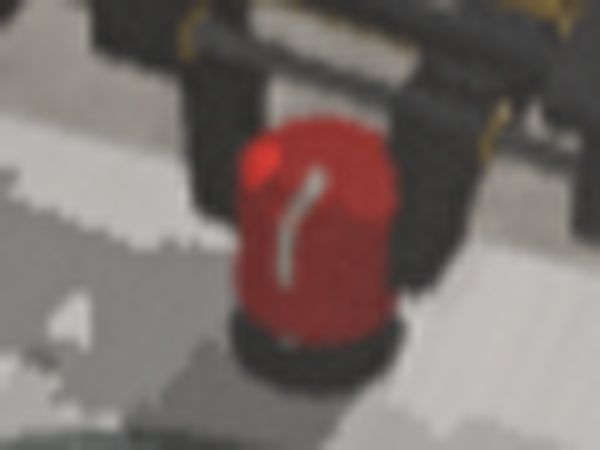

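The pictures show the knob seated over the spindle just above the collar, with the pointer stripe in line with the collar mark. The side forces are now near zero. Pressing next.

Run:
```python
from h import *
x,y=.5189,.0959
for z in (.273,.271,.269,.267,.265,.2645,.264,.2635,.263,.2625,.262,.261,.260,.259):
    manip.move_l([x,y,z],down(np.pi/2),vel=.02); manip.hold(.15)
    s=manip.read_state(); print(z,round(s['clock'],2),np.round(s['eef_pos'],4),np.round(s['wrist_force'],2),round(s['grip_width'],4))
    if s['wrist_force'][2]>22: break
a=snap('side','s6');snap('scene','c6'); crop(a,240,150,300,215,9,'s6c'); crop(load('c6'),260,190,320,235,10,'c6c')
```

```text
0.273 10.26 [0.5189 0.0959 0.273 ] [ 0.09 -0.32 -0.16] 0.0427
0.271 10.66 [0.519  0.0959 0.2712] [ 0.02 -0.56  3.41] 0.0424
0.269 11.06 [0.519  0.0959 0.2693] [-0.71  0.01  5.49] 0.0429
0.267 11.46 [0.519  0.0959 0.2675] [-2.24  0.72  7.39] 0.0426
0.265 11.86 [0.519  0.0959 0.2657] [-2.64 -0.23  8.85] 0.0426
0.2645 12.26 [0.519  0.0959 0.2652] [-2.32 -0.26  9.45] 0.0428
0.264 12.66 [0.519  0.0959 0.2648] [-2.77 -0.16 12.36] 0.0426
0.2635 13.06 [0.519  0.0959 0.2648] [-3.81  0.08 15.95] 0.0429
0.263 13.46 [0.5191 0.0959 0.2647] [-4.67  0.27 18.43] 0.0428
0.2625 13.86 [0.5191 0.096  0.2646] [-6.3  -0.6  23.14] 0.0425
```

View pics/s6c.png

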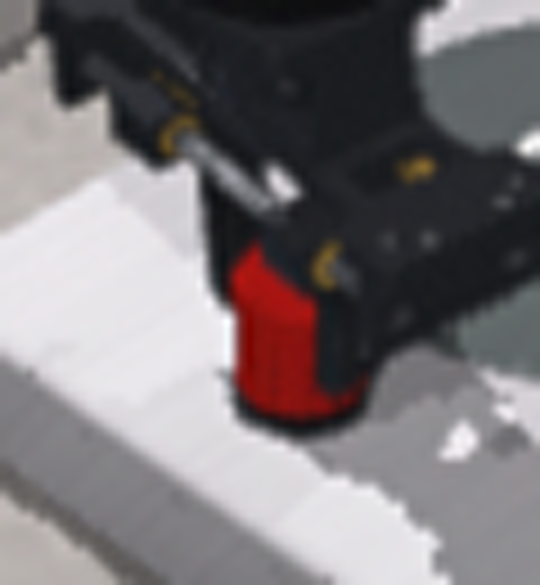

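View pics/c6c.png

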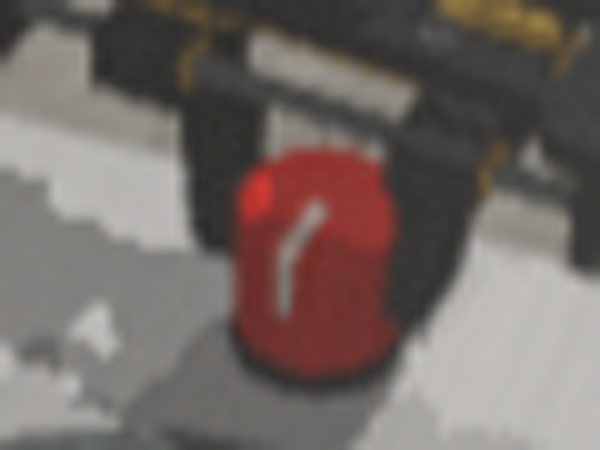

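The force profile fits the spring: about 3.4 N at first contact, up to about 12 N after 8 mm of travel, then a hard stop. I'll check that it holds steady, then hand in.

Run:
```python
from h import *
manip.hold(.8); s=manip.read_state(); print(s['clock'],s['eef_pos'],s['wrist_force'],s['grip_width'])
if s['wrist_force'][2]>15 and s['eef_pos'][2]<.2655: manip.finish_job(); print('done')
```

```text
14.7583 [0.51909147 0.09595764 0.26460419] [-5.99523805 -0.32907267 23.1637935 ] 0.04288459263463879
the job is handed in; nothing more can be done
done
```

I fitted the red knob fully home on the gas ring's spindle and handed the job in at 14.8 s. The gripper is still holding the knob and pressing it against the stop.

- **Picking up:** I took the knob on the mat, the nearest of the lookalikes to the base. I turned it about 49° so its pointer sits over the spindle's flat.
- **Fitting:** I lowered it about 18 mm further than I meant to on the approach, with no slow force-guarded contact. The pointer and bore were already lined up, so it slid onto the spindle with less than 1 N vertical force and about 4 N sideways. I cleared the side load before pressing.
- **Pressing:** The force rose from 3.4 N at first contact to about 12 N after roughly 8 mm of travel. It then climbed steeply with no more movement, which is the hard stop.
- **Last check:** After 0.8 s of holding, the push was steady at 23 N down, with about 6 N of side load left. The grip was steady at 43 mm. The pictures showed the knob down at the collar, with the pointer in line with the mark.
- **Not checked:** I did not re-measure the bowl, colander or tier tin afterwards. The arm showed no contact with anything but the knob and spindle.

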